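# Gauge a lab specimen and accept it

## Robot

A 6-joint arm with a two-finger parallel gripper is mounted at the origin on the work surface. World frame = base frame: x ahead of the robot, y to its left, z up, the work surface at z = 0. Lengths are in m, angles in rad, forces in N, time in s.
With the tool pointing down it reaches from about 0.25 to 0.775 m from the base axis. Payload 8.9 kg.
Tool frame: the origin (TCP) lies at the very end of the fingers, on their centre line; the grasp point (between the pads) lies 19 mm behind it (bot.tcp_to_grasp is the distance from the TCP to the grasp point, in m); y points along the fingers, x is the direction in which the jaws open and shut, and the axes are right-handed (so a half turn about y gives the same grasp; the last joint's range is limited). The gripper opens to 85 mm and grips with 20 to 120 N. Pads are 22 mm wide; open, the fingers measure 114 mm over their backs; the gripper's body (76 mm by 85 mm) begins 54 mm behind the grasp point. The pads swing forward as they close: fully open they stand 13 mm farther back than shut.
Start: joints at [-1.257, 0.291, -0.153, 1.127, 0, 1.431], TCP at [0.23, -0.472, 0.231] pointing down, gripper open.
Joint ranges: [-2.52, 2.52], [-0.91, 1.74], [-1.3, 1.37], [-1.96, 2.02], [-1.52, 1.47], [-3.14, 3.14]. Speed limits (rad/s): [2.22, 2.22, 2.79, 3.14, 3.14, 3.14].

## Interface

Orientations are given as [roll, pitch, yaw] about the fixed x, y, z axes, in that order (R = Rz(yaw) Ry(pitch) Rx(roll)).
In Python, from plant import bot, imaging, job_done gives the robot as it stands. Calls block until the motion is done:
- bot.goto(position, orientation): joint-space move of the TCP to a pose.
- bot.move_l(position, feed=0.15, rot=None): straight line of the TCP; rot=None keeps the orientation; feed is the mean speed in m/s.
- bot.goto_joints(angles): joint-space move.
- bot.ungrasp() and bot.clamp(grasp_force=None): open the fingers fully, or close them until they stop; grasp_force is the grip in N (None keeps the last).
- bot.hold(seconds).
- bot.inverse_kinematics(position, orientation): joint angles nearest the present ones, or None.
- imaging.snapshot(name): name is "scene" or "top" or "wrist"; returns a dict with "color" (480x640x3 uint8, red, green, blue), "camera_matrix" (3x3 intrinsics, pixels), "pose" (4x4, takes a point from camera to world coordinates); the wrist camera has in their place "hand_eye" (4x4, takes a point from camera to tool coordinates, whose origin is the TCP and whose axes are the tool frame's). Camera axes: x right, y down, z forward; pixel columns grow to the right and rows downward; lengths in m; the calibration is good to about 2 mm. A picture is of the moment at which its call begins: read the wrist's pose just before it. There is no depth.
A pose or a line that the arm cannot do raises bot.Unreachable and nothing moves.
- job_done(): hands the job in, once; it reports no verdict.
Trained networks look in a picture, given as the dict that the camera call returned (one of the last four; its "shot" number tells which), for a name from the list of things; names that differ only in an ending like _2 or _b are one class to them, and where a whole thing is asked for, a point or a joint stands for the part that bears it (a point fixed in the world has none). Each returns a list of dicts, best first, with "conf" (0 to 1); they miss things now and then, are a little off and sometimes report something else, mostly with a low value. They report only what shows in the picture. A call takes as long as a camera call. They do not tell look-alikes from the thing itself.
- imaging.look_for(picture, target): "location" ([x, y, z] in m, in world coordinates, good to about 4 mm: the middle of the surface that is visible of it).
Readings, each from a call of its own:
- bot.current_t(): time.
- bot.current_qpos(): joint angles.
- bot.current_joint_velocities(): joint speeds.
- bot.current_joint_torque(): joint torques, N m.
- bot.current_tcp_pos(): TCP position.
- bot.current_ee_rot(): TCP orientation.
- bot.current_contact_force(): force on the tool from outside, world axes, zero at the start.
- bot.current_torque(): the same for the moment, N m.
- bot.current_opening(): finger opening in m.
Only numpy, scipy, OpenCV 4.12 (cv2) and the standard library are available. Lean on these libraries where they do the work, as an engineer would, in place of code of your own. Each camera call takes 0.05 s, during which the arm holds its last target.

## Task

Three aluminium cylinders stand on the lab bench; the right one passes the wide go bore of the stepped gauge block but is stopped by the narrower no-go bore beneath it. Lower that cylinder into the gauge right down to the step, lift it out again and stand it upright in the grey accept tray beside the gauge; leave the other two cylinders standing where they are.

Things in the scene. Friction and masses are not known exactly. Their poses are not given: they have to be found in the camera images.
- slim_cylinder: solid plain aluminium cylinder standing on end, 24 mm in diameter and 90 mm tall, about 110 g; the three cylinders differ only in diameter. Origin: centre of its underside; z: up along its axis.
- middle_cylinder: solid plain aluminium cylinder standing on end, 40 mm in diameter and 90 mm tall, about 300 g; the three cylinders differ only in diameter. Origin: centre of its underside; z: up along its axis.
- thick_cylinder: solid plain aluminium cylinder standing on end, 56 mm in diameter and 90 mm tall, about 600 g; the three cylinders differ only in diameter. Origin: centre of its underside; z: up along its axis.
- gauge_board: fixed plywood board 130 x 270 mm (x, y), 10 thick; origin: centre of its underside. Steel gauge block 90 x 90 at y -75, top at z 70: stepped upright bore in its centre, go bore 48 wide, 30 deep, 3 mm chamfer at its mouth; step at z 40; no-go bore 32 wide below. Grey accept tray 114 x 114 outside at y +70: 4 mm walls, rim at z 32, inner floor at z 14. All mm, in its own frame.
Mind the look-alikes: they are no part of the job. What is shaped like the middle_cylinder but turquoise or yellow is not meant.

How it is judged:
By the outcome, as a careful person would: the job done as asked, in the order asked, and still so for the second after the job is handed in, with the robot touching nothing.
It also fails if it takes over 51 s, if anything falls off the work surface, if the arm or the gripper's body presses on something with over 40 N, if the wrist force passes 120 N, or if a joint passes its speed limit or range.

## Working session

There is one attempt and no reset: what is moved stays moved. The work goes in short steps, each a Python script; the robot and the scene stay as the last script left them, time stands still between calls to the robot, and variables do not carry over. Pictures are saved under pics/ and viewed, and the job is handed in when it is done.

```bash
ls; mkdir -p pics; python3 - <<'E'
from plant import bot, imaging
import cv2
for n in ["scene","top"]:
    p=imaging.snapshot(n); cv2.imwrite(f"pics/a_{n}.png",p["color"][:,:,::-1])
    print(n,p["camera_matrix"].tolist(),p["pose"].round(3).tolist())
    for t in ["slim_cylinder","middle_cylinder","thick_cylinder","gauge_board"]:
        for d in imaging.look_for(p,t)[:5]: print(t,[round(float(v),4) for v in d["location"]],round(d["conf"],2))
print(bot.current_t(),bot.current_ee_rot(),bot.tcp_to_grasp)
E
```

```text
pics
scene [[444.26832233448454, 0.0, 310.4567433097296], [0.0, 444.26832233448454, 238.97023470724764], [0.0, 0.0, 1.0]] [[-0.797, 0.427, -0.427, 0.863], [0.604, 0.567, -0.561, 0.375], [0.002, -0.705, -0.709, 0.592], [0.0, 0.0, 0.0, 1.0]]
slim_cylinder [0.6202, -0.2087, 0.0556] 0.71
middle_cylinder [0.4498, -0.0589, 0.0643] 0.97
middle_cylinder [0.4214, 0.0344, 0.0632] 0.82
middle_cylinder [0.5352, -0.0599, 0.0649] 0.56
middle_cylinder [0.6167, -0.2093, 0.0598] 0.38
thick_cylinder [0.4399, -0.2522, 0.0616] 0.71
gauge_board [0.5224, 0.2407, 0.0159] 0.75
top [[479.89782704478336, 0.0, 321.87187375398736], [0.0, 479.89782704478336, 234.10317481197058], [0.0, 0.0, 1.0]] [[-0.006, -0.993, 0.115, 0.439], [-1.0, 0.007, 0.012, -0.04], [-0.012, -0.115, -0.993, 0.787], [0.0, 0.0, 0.0, 1.0]]
slim_cylinder [0.6056, -0.2139, 0.0818] 0.76
middle_cylinder [0.4087, 0.0182, 0.0939] 0.88
middle_cylinder [0.5193, -0.0718, 0.0929] 0.81
middle_cylinder [0.4388, -0.0685, 0.0887] 0.6
thick_cylinder [0.4234, -0.2656, 0.0904] 0.59
thick_cylinder [0.6083, -0.2125, 0.0792] 0.35
gauge_board [0.5078, 0.2282, 0.0161] 0.58
0.5 [-1.57082656e+00  8.41321298e-05 -1.11799018e+00] 0.0187
```

View pics/a_scene.png

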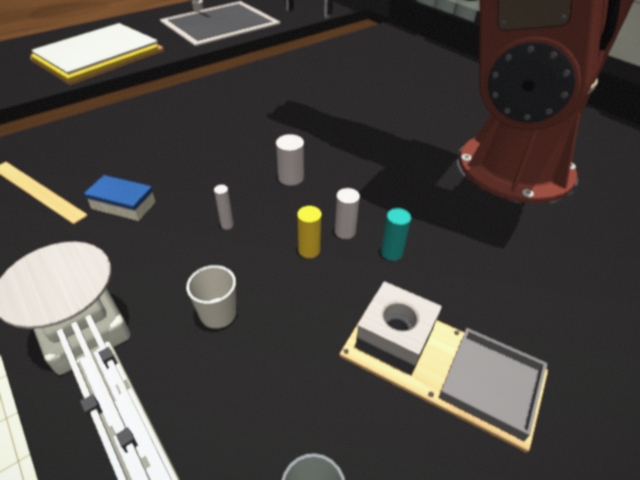

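View pics/a_top.png

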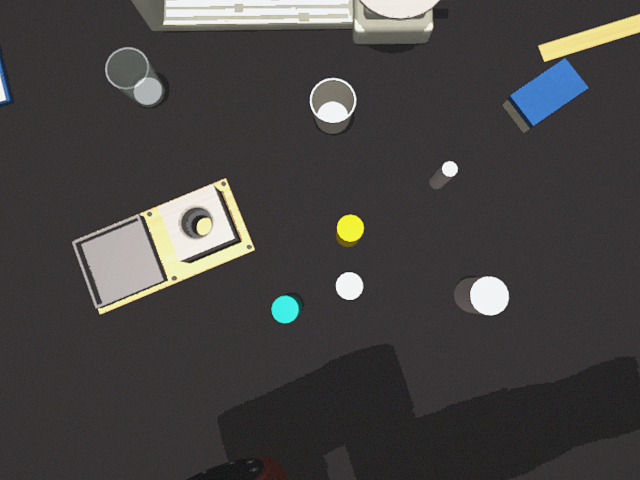

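The candidates for the middle cylinder are the aluminium one at top-view (349,286) / scene (347,213), the yellow look-alike at (350,228) / (309,232) and the turquoise look-alike at (285,309) / (397,235). Thick is at (489,296) and slim at (449,169). I choose the grey-white one at (349,286), which I'll now check in a close crop and measure.

```bash
cat > h.py <<'E'
import numpy as np, cv2
from plant import bot, imaging, job_done
def unproj(p,uv,z,T=None):
    K=p["camera_matrix"]; T=p["pose"] if T is None else T
    uv=np.atleast_2d(np.array(uv,float))
    d=np.c_[uv,np.ones(len(uv))]@np.linalg.inv(K).T@T[:3,:3].T
    o=T[:3,3]; return o+d*((z-o[2])/d[:,2])[:,None]
def proj(p,X,T=None):
    K=p["camera_matrix"]; T=p["pose"] if T is None else T
    c=(np.atleast_2d(X)-T[:3,3])@T[:3,:3]; c=c@K.T; return c[:,:2]/c[:,2:]
from scipy.spatial.transform import Rotation as Ro
def tcpT():
    T=np.eye(4);T[:3,:3]=Ro.from_euler('xyz',bot.current_ee_rot()).as_matrix();T[:3,3]=bot.current_tcp_pos();return T
E
python3 - <<'E'
from h import *
p=imaging.snapshot("top"); im=p["color"]
g=im.min(2)
n,l,s,c=cv2.connectedComponentsWithStats((g>200).astype(np.uint8))
for i in range(1,n):
    if 100<s[i,4]<3000: print(c[i].round(1),s[i].tolist(),unproj(p,c[i],.09).round(4).tolist())
h=cv2.cvtColor(im,cv2.COLOR_RGB2HSV)
m=((h[...,1]>150)&(h[...,2]>200)).astype(np.uint8)
n,l,s,c=cv2.connectedComponentsWithStats(m)
for i in range(1,n):
    if s[i,4]>200: print('col',c[i].round(1),s[i].tolist(),unproj(p,c[i],.09).round(4).tolist())
a=cv2.resize(im[160:330,60:270],None,fx=3,fy=3,interpolation=cv2.INTER_CUBIC)
cv2.imwrite("pics/b_g.png",a[:,:,::-1])
q=imaging.snapshot("scene")
b=cv2.resize(q["color"][170:280,270:430],None,fx=4,fy=4,interpolation=cv2.INTER_CUBIC)
cv2.imwrite("pics/b_c.png",b[:,:,::-1])
E
```

```text
[249.9   2.4] [166, 0, 184, 7, 1046] [[0.8819, 0.0773, 0.09]]
[399.4   6.7] [361, 0, 78, 18, 964] [[0.8716, -0.154, 0.09]]
[255.8  15. ] [164, 7, 189, 18, 2090] [[0.8611, 0.0679, 0.09]]
[332.3 107.1] [310, 78, 46, 45, 680] [[0.7119, -0.049, 0.09]]
[449.3 168.5] [442, 161, 16, 16, 180] [[0.6156, -0.2215, 0.09]]
[195.4 222.4] [158, 185, 76, 76, 2552] [[0.5379, 0.1538, 0.09]]
[348.9 285.7] [336, 273, 27, 27, 577] [[0.444, -0.0708, 0.09]]
[488.9 295.4] [470, 277, 39, 38, 1159] [[0.4288, -0.2713, 0.09]]
col [547.4  90.7] [511, 59, 77, 66, 1889] [[0.734, -0.373, 0.09]]
col [349.8 227.8] [337, 215, 27, 27, 559] [[0.5282, -0.0731, 0.09]]
col [284.6 309.1] [272, 296, 26, 27, 561] [[0.411, 0.0221, 0.09]]
```

View pics/b_g.png

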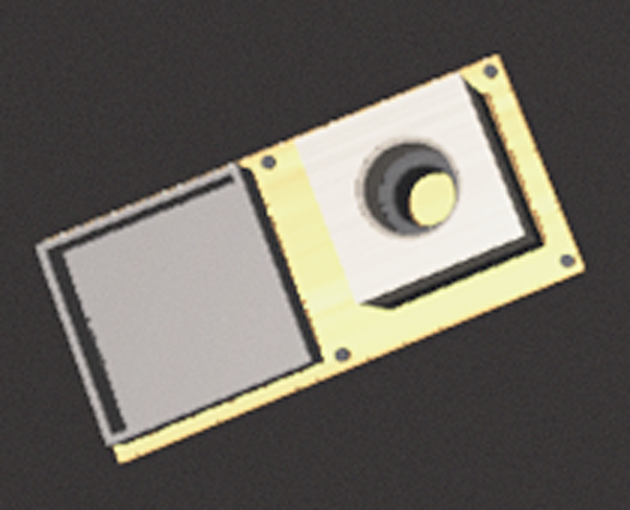

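View pics/b_c.png

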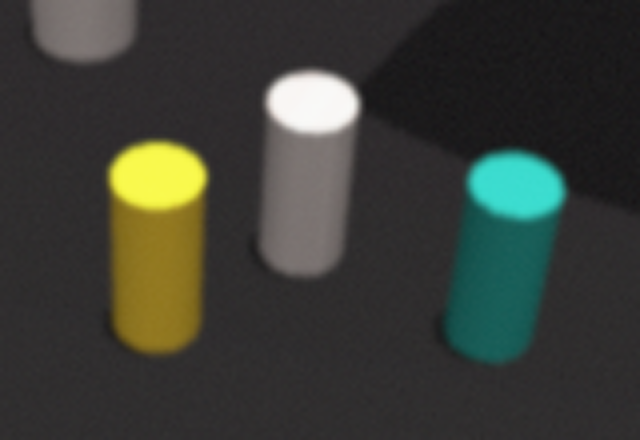

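The crop shows the plain aluminium cylinder between the yellow and turquoise ones, so the choice stands. Next I'll fit the gauge pose and look at the gauge from above with the wrist camera.

```bash
python3 - <<'E'
from h import *
p=imaging.snapshot("top")
f=lambda x,y:(60+(x+.5)/3-.5,160+(y+.5)/3-.5)
c=unproj(p,[f(500,57),f(583,267),f(118,460)],.01); b=unproj(p,f(408,188),.07)[0]
print(c.round(4).tolist(),b.round(4))
v=c[2]-c[1]; th=np.arctan2(v[1],v[0])-np.pi/2; print('len',np.linalg.norm(v),np.linalg.norm(c[1]-c[0]),'yaw',th)
u=c[0]-c[1]; print('yaw2',np.arctan2(u[1],u[0]))
R=np.array([[np.cos(th),-np.sin(th)],[np.sin(th),np.cos(th)]])
ctr=(c[0]+c[2])[:2]/2; print('ctr',ctr,'bore by board',ctr+R@[0,-.075],'tray',ctr+R@[0,.07],'tray via bore',b[:2]+R@[0,.145])
for y in (0.2,0.2+np.pi/2,0.2-np.pi/2,-1.0,-.5,.9,.9-np.pi):
    print(y,*[None if (q:=bot.inverse_kinematics(x,[-np.pi/2,0,y])) is None else q.round(2) for x in ([*b[:2],.3],[.444,-.0708,.05])])
w=imaging.snapshot("wrist"); print(w["hand_eye"].round(3).tolist(),w["camera_matrix"].tolist())
E
```

```text
[[0.6221, 0.1265, 0.01], [0.5054, 0.0794, 0.01], [0.4034, 0.3282, 0.01]] [0.5409 0.159  0.07  ]
len 0.2689040290968523 0.1258015710632431 yaw 0.3893063064369042
yaw2 0.3837137901529052
ctr [0.51271479 0.22730952] bore by board [0.54118079 0.15792157] tray [0.48614652 0.2920716 ] tray via bore [0.48584073 0.2931392 ]
0.2 [0.16 0.34 0.1  1.33 0.   1.53] [-0.32  0.35 -0.62  0.6   0.    1.05]
1.7707963267948965 [ 0.16  0.34  0.1   1.33  0.   -0.04] [-0.32  0.35 -0.62  0.6   0.   -0.52]
-1.3707963267948966 [0.16 0.34 0.1  1.33 0.   3.1 ] [-0.32  0.35 -0.62  0.6   0.    2.62]
-1.0 [0.16 0.34 0.1  1.33 0.   2.73] [-0.32  0.35 -0.62  0.6   0.    2.25]
-0.5 [0.16 0.34 0.1  1.33 0.   2.23] [-0.32  0.35 -0.62  0.6   0.    1.75]
0.9 [0.16 0.34 0.1  1.33 0.   0.83] [-0.32  0.35 -0.62  0.6   0.    0.35]
-2.241592653589793 [ 0.16  0.34  0.1   1.33  0.   -2.31] [-0.32  0.35 -0.62  0.6   0.   -2.79]
[[1.0, -0.001, 0.001, 0.001], [-0.001, -0.317, 0.949, -0.143], [-0.001, -0.949, -0.317, 0.081], [0.0, 0.0, 0.0, 1.0]] [[359.9252874594634, 0.0, 323.0945706283383], [0.0, 359.9252874594634, 236.30760582831587], [0.0, 0.0, 1.0]]
```

```bash
python3 - <<'E'
from h import *
for nm,xy,z in (("gauge",(.541,.158),.22),("cyl",(.444,-.0708),.22)):
    bot.goto([*xy,z],[-np.pi/2,0,.9]); bot.hold(.2)
    T=tcpT(); w=imaging.snapshot("wrist"); C=T@w["hand_eye"]
    np.savez(f"{nm}.npz",C=C,K=w["camera_matrix"],im=w["color"])
    cv2.imwrite(f"pics/w_{nm}.png",w["color"][:,:,::-1]); print(T[:3,3],bot.current_t())
E
```

```text
[0.54113758 0.15744068 0.22001087] 3.4417
[ 0.44453432 -0.06996324  0.21991762] 4.6667
```

View pics/w_gauge.png

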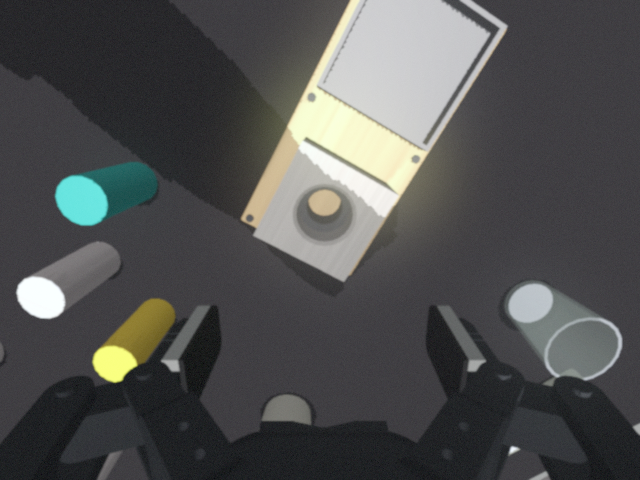

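View pics/w_cyl.png

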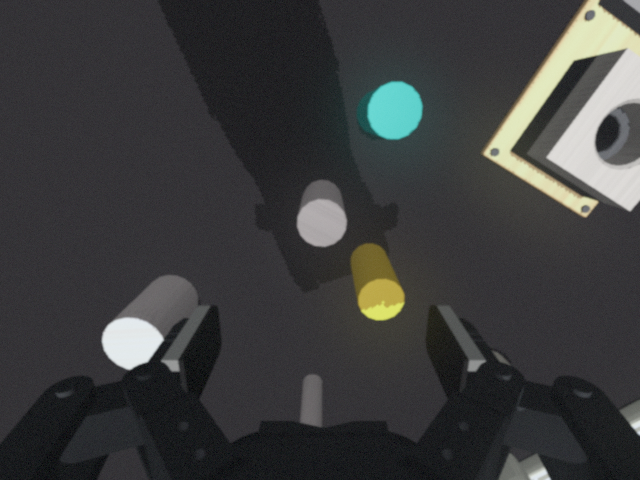

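The wrist views show the bore mouth at about (324,213) and the cylinder top at about (322,223). I'll project the predicted circles and refine them.

```bash
python3 - <<'E'
from h import *
def load(n):
    d=np.load(n+".npz"); return dict(camera_matrix=d["K"],pose=d["C"],color=d["im"])
a=np.linspace(0,2*np.pi,180)
from scipy.optimize import minimize
def fit(p,xy,z,r,sign):
    g=cv2.GaussianBlur(cv2.cvtColor(p["color"],cv2.COLOR_RGB2GRAY).astype(np.float32),(0,0),1)
    def s(c,rr):
        X=np.c_[c[0]+rr*np.cos(a),c[1]+rr*np.sin(a),np.full(180,z)]
        uv=proj(p,X).astype(np.float32)
        return cv2.remap(g,uv[:,:1],uv[:,1:],cv2.INTER_LINEAR)[:,0]
    cost=lambda c:-np.mean(np.clip(sign*(s(c,r+.0015)-s(c,r-.0015)),-15,40))
    best=min(((cost([xy[0]+i,xy[1]+j]),i,j) for i in np.arange(-.012,.0121,.001) for j in np.arange(-.012,.0121,.001)))
    o=minimize(cost,[xy[0]+best[1],xy[1]+best[2]],method="Nelder-Mead",options=dict(xatol=1e-5)); return o.x,o.fun
pg,pc=load("gauge"),load("cyl")
b1,f1=fit(pg,(.541,.158),.07,.027,1); print("bore(54)",b1,f1)
b2,f2=fit(pg,(.541,.158),.067,.024,1); print("bore(48)",b2,f2)
c1,f3=fit(pc,(.444,-.0708),.09,.02,-1); print("cyl",c1,f3)
o1=pg["color"].copy();o2=pc["color"].copy()
th=.387;R=np.array([[np.cos(th),-np.sin(th)],[np.sin(th),np.cos(th)]])
L=lambda o,p,X:cv2.polylines(o,[np.round(proj(p,X)*8).astype(int).reshape(-1,1,2)],True,(255,0,0),1,cv2.LINE_AA,3)
circ=lambda c,r,z:np.c_[c[0]+r*np.cos(a),c[1]+r*np.sin(a),np.full(180,z)]
sq=lambda c,hx,hy,z:np.c_[np.array([[hx,hy],[-hx,hy],[-hx,-hy],[hx,-hy]])@R.T+c,np.full(4,z)]
L(o1,pg,circ(b1,.027,.07));L(o1,pg,sq(b1,.045,.045,.07));L(o1,pg,sq(b1+R@[0,.145],.057,.057,.032));L(o1,pg,sq(b1+R@[0,.075],.065,.135,.01))
L(o2,pc,circ(c1,.02,.09));L(o2,pc,circ(c1,.02,0))
cv2.imwrite("pics/ov.png",np.hstack([cv2.resize(o1[0:300,200:520],None,fx=1.25,fy=1.25),cv2.resize(o2[100:400,160:480],None,fx=1.25,fy=1.25)])[:,:,::-1])
print("tray",b1+R@[0,.145])
E
```

```text
bore(54) [0.53983127 0.16291267] -23.343685150146484
bore(48) [0.53934736 0.15899711] -34.76955795288086
cyl [ 0.442  -0.0718] -40.0
tray [0.48510654 0.29718926]
```

View pics/ov.png

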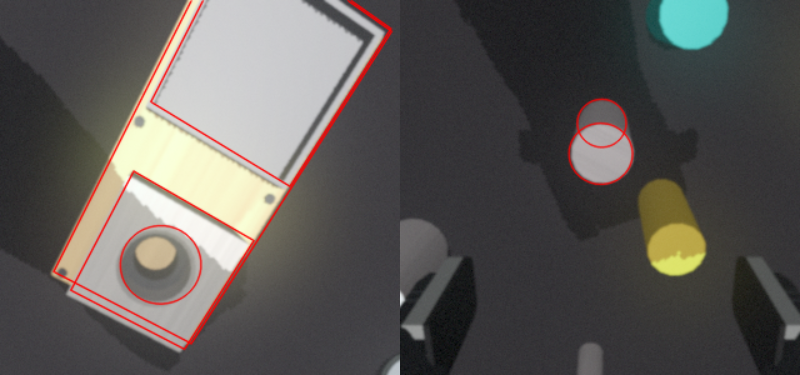

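The cylinder overlay fits well. The 54 mm bore fit is about 4 mm off against the block edges, while the 48 mm fit agrees with the top camera, so I use bore (0.5395, 0.159). Now to grasp.

```bash
python3 - <<'E'
from h import *
r=[-np.pi/2,0,.9]
bot.goto([.4423,-.0715,.13],r)
bot.move_l([.4423,-.0715,.040],feed=.1)
print(bot.current_tcp_pos(),bot.current_contact_force())
bot.clamp(50); print("open",bot.current_opening())
bot.move_l([.4423,-.0715,.19],feed=.15)
print("open",bot.current_opening(),bot.current_contact_force(),bot.current_t())
bot.goto([.5395,.159,.20],r); bot.hold(.3)
print(bot.current_tcp_pos(),bot.current_contact_force(),bot.current_torque())
T=tcpT(); w=imaging.snapshot("wrist"); C=T@w["hand_eye"]
np.savez("held.npz",C=C,K=w["camera_matrix"],im=w["color"])
s=imaging.snapshot("scene"); t=imaging.snapshot("top"); np.savez("held_s.npz",C=s["pose"],K=s["camera_matrix"],im=s["color"]); np.savez("held_t.npz",C=t["pose"],K=t["camera_matrix"],im=t["color"])
cv2.imwrite("pics/held_w.png",w["color"][:,:,::-1]);cv2.imwrite("pics/held_s.png",s["color"][:,:,::-1]);print(bot.current_t())
E
```

```text
[ 0.44287042 -0.07166981  0.04060289] [0.71380274 0.2299119  0.572047  ]
open 0.03897501923419849
open 0.039107813913170614 [-0.06645359 -0.34535546 -2.92525676] 7.8083
[0.53957291 0.15798806 0.20019033] [ 0.33560941  0.53623918 -2.94653161] [ 0.02982008 -0.00584656 -0.01134421]
9.2417
```

View pics/held_w.png

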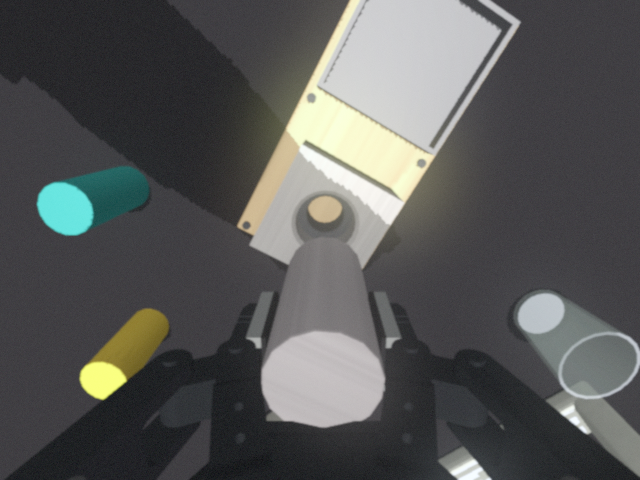

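View pics/held_s.png

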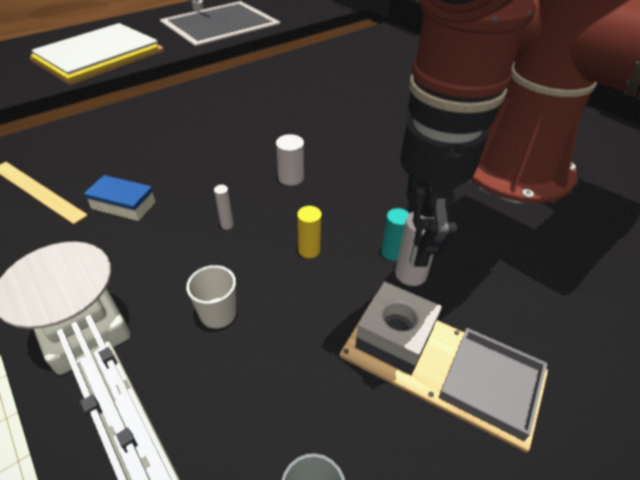

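```bash
python3 - <<'E'
from h import *
def load(n):
    d=np.load(n+".npz"); return dict(camera_matrix=d["K"],pose=d["C"],color=d["im"])
a=np.linspace(0,2*np.pi,180)
circ=lambda c,r,z:np.c_[c[0]+r*np.cos(a),c[1]+r*np.sin(a),np.full(180,z)]
L=lambda o,p,X:cv2.polylines(o,[np.round(proj(p,X)*8).astype(int).reshape(-1,1,2)],True,(255,0,0),1,cv2.LINE_AA,3)
P=bot.current_tcp_pos();print(P)
c=P[:2];z0=P[2]-.0405; B=(.5395,.159)
p=load("held");o=p["color"].copy();L(o,p,circ(c,.02,z0));L(o,p,circ(c,.02,z0+.09));L(o,p,circ(B,.024,.067))
q=load("held_s");s=q["color"].copy();L(s,q,circ(c,.02,z0));L(s,q,circ(B,.027,.07));L(s,q,circ(B,.024,.067))
cv2.imwrite("pics/ov2.png",np.hstack([cv2.resize(o[170:430,200:460],(400,400)),cv2.resize(s[200:380,340:520],(400,400))])[:,:,::-1])
E
```

```text
[0.53952934 0.15855948 0.20009252]
```

View pics/ov2.png

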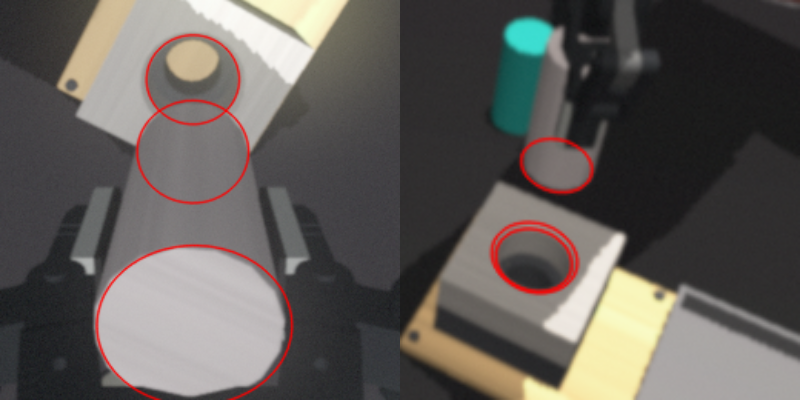

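Overlays agree within about 1–2 mm, inside the 4 mm radial clearance plus chamfer. I'll lower it in force-checked steps.

```bash
python3 - <<'E'
from h import *
B=[.5395,.159]
bot.move_l([*B,.118],feed=.1); f0=bot.current_contact_force(); print(f0,bot.current_tcp_pos())
z=.118; 
while z>.074:
    z-=.004 if z>.088 else .001
    bot.move_l([*B,z],feed=.05); f=bot.current_contact_force()-f0; P=bot.current_tcp_pos()
    print(round(z,4),P.round(4),f.round(1))
    if f[2]>6 or np.hypot(f[0],f[1])>8: print("stop");break
bot.hold(.2);print(bot.current_contact_force()-f0,bot.current_torque(),bot.current_t())
s=imaging.snapshot("scene");w=imaging.snapshot("wrist")
cv2.imwrite("pics/in.png",np.hstack([cv2.resize(s["color"][180:380,330:530],(400,400)),cv2.resize(w["color"][120:440,160:480],(400,400))])[:,:,::-1])
E
```

```text
[ 0.36817213 -0.06350365 -2.36789088] [0.5399804  0.15911207 0.11858901]
0.114 [0.5395 0.159  0.1141] [-0.4 -0.2 -0.2]
0.11 [0.5393 0.159  0.1097] [-0.4  0.9 -0.1]
0.106 [0.5393 0.159  0.1057] [0.  0.8 0. ]
0.102 [0.5392 0.1589 0.1017] [-0.8 -0.1 -1. ]
0.098 [0.5393 0.159  0.0977] [-0.8  0.2 -1.3]
0.094 [0.5393 0.159  0.0937] [ 0.1 -0.2 -0.5]
0.09 [0.5392 0.159  0.0897] [ 0.3 -0.5  0.2]
0.086 [0.5393 0.1589 0.0857] [-0.7  0.3 -0.5]
0.085 [0.5395 0.159  0.085 ] [ 0.5 -0.2  0.3]
0.084 [0.5394 0.159  0.0839] [-0.9 -0.5 -0.5]
0.083 [0.5395 0.159  0.0829] [-0.4 -0.4 -0.5]
0.082 [0.5394 0.159  0.0819] [-0.7  1.  -0.4]
0.081 [0.5395 0.159  0.0809] [-0.9  0.6 -0.7]
0.08 [0.5397 0.159  0.0804] [-1.7  0.   6.3]
stop
[-1.26841558 -0.34395174  7.47949099] [-0.18982183  0.44262939 -0.00367466] 13.9083
```

View pics/in.png

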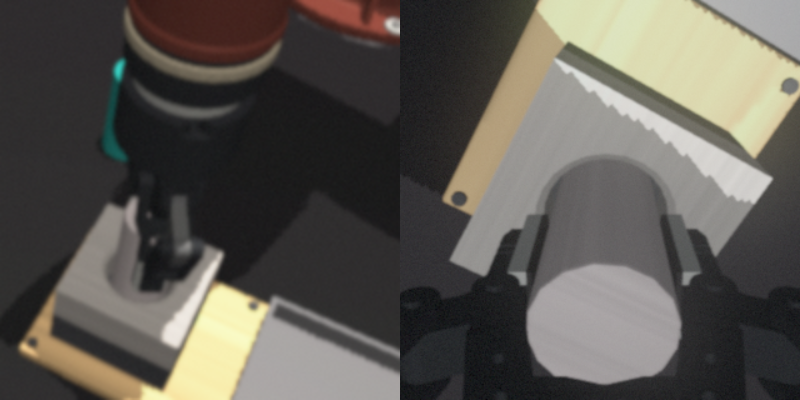

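Contact came at TCP z 0.0804, which puts the underside at 39.8 mm, on the step. The picture shows the cylinder centred in the bore. Next I lift it out and place it in the tray.

```bash
python3 - <<'E'
from h import *
B=[.5395,.159];T=[.485,.293];r=[-np.pi/2,0,.9]
bot.move_l([*B,.145],feed=.1); print(bot.current_opening())
bot.move_l([*T,.145],feed=.15); bot.hold(.2)
bot.move_l([*T,.062],feed=.1); bot.hold(.1); f0=bot.current_contact_force(); print(f0,bot.current_opening())
z=.062
while z>.048:
    z-=.001 if z<.058 else .002
    bot.move_l([*T,z],feed=.04); f=bot.current_contact_force()-f0
    print(round(z,4),bot.current_tcp_pos().round(4),f.round(1))
    if f[2]>4: break
bot.hold(.2);bot.ungrasp();bot.hold(.3)
bot.move_l([*T,.20],feed=.12)
print(bot.current_t())
bot.goto([.40,.1,.28],r)
bot.hold(.2)
s=imaging.snapshot("scene");t=imaging.snapshot("top")
for d in imaging.look_for(t,"middle_cylinder")[:4]: print(d["location"],d["conf"])
cv2.imwrite("pics/f_s.png",s["color"][:,:,::-1]);cv2.imwrite("pics/f_t.png",t["color"][:,:,::-1]);print(bot.current_t())
E
```

```text
0.03875207561278752
[-0.35784813 -0.12539511 -2.07297617] 0.03938785358943805
0.06 [0.485  0.293  0.0601] [ 1.  -0.1  0.1]
0.058 [0.4849 0.2929 0.0579] [ 0.8 -0.3 -0.2]
0.057 [0.485  0.293  0.0569] [-0.4  0.2 -0.1]
0.056 [0.4849 0.293  0.0559] [ 0.6  0.4 -1.1]
0.055 [0.4849 0.293  0.0549] [ 0.1  0.3 -0.4]
0.054 [0.4852 0.2931 0.0544] [-0.7 -0.5  6.6]
21.1
[0.4824, 0.2819, 0.0983] 0.91
[0.5215, -0.0673, 0.0931] 0.69
[0.4085, 0.0183, 0.0924] 0.6
22.35
```

View pics/f_s.png

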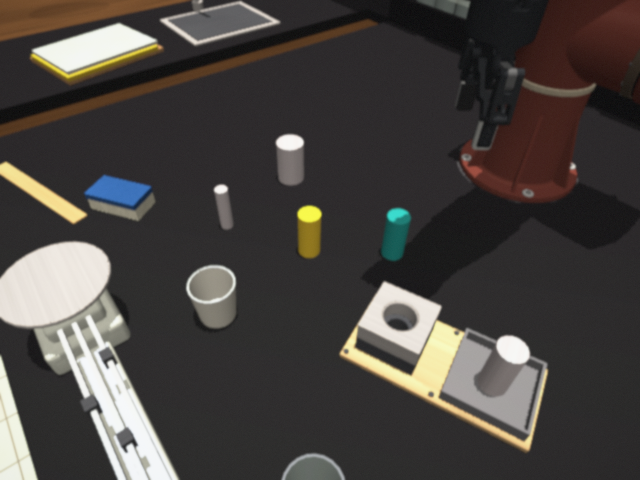

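View pics/f_t.png

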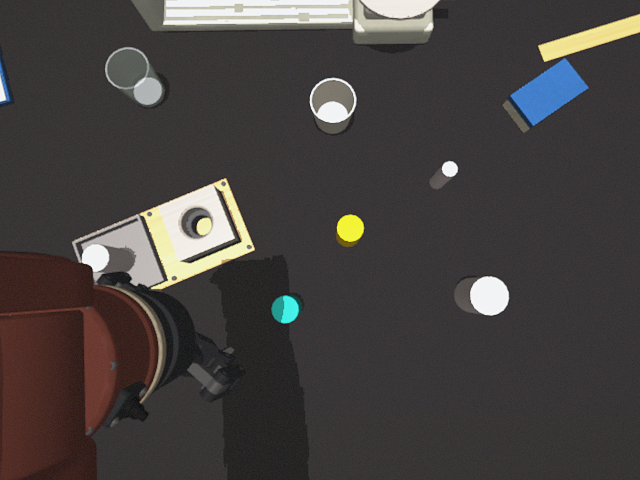

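The cylinder stands upright in the tray (scene (502,368)). The other cylinders are where they were and the arm is clear of everything.

```bash
python3 -c "
from plant import job_done; print(job_done())"
```

```text
the job is handed in; nothing more can be done
None
```

The 40 mm aluminium cylinder was lowered into the go bore, lifted out and stood upright in the accept tray, and the job is handed in.

- **Gauging:** contact came at about 7 N with the underside about 39.8 mm above the bench; the step is at 40 mm.
- **Placing:** it touched the tray floor at about 13.8 mm; the floor is at 14 mm. I then released it and backed the arm clear.
- **Final pictures:** these show it standing upright in the tray. The slim, thick, yellow and turquoise cylinders are where they were. The clock read 22.4 s of the 51 s allowed.
- **Disagreeing checks:**
  - One wrist fit of the bore, using the 54 mm chamfer circle, was about 4 mm off. I dropped it for the 48 mm fit, which agreed with the top camera to within 2 mm.
  - The network's last location for the cylinder in the tray was about 11 mm from where I released it. The network reports the middle of the visible surface rather than the axis.

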